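# Push a rubber roller up the loading ramp into its seat

## Robot

A 6-joint arm with a two-finger parallel gripper is mounted at the origin on a cart in front of the work surface, level with it; the furniture and walls round the work are solid. World frame = base frame: x ahead of the robot, y to its left, z up, the work surface at z = 0. Lengths are in mm, angles in rad, forces in N, time in s.
With the tool pointing down it reaches from about 300 to 850 mm from the base axis. Payload 5.4 kg.
Tool frame: the origin (TCP) lies midway between the tips of the shut fingers; the grasp point (between the pads) lies 19 mm behind it; z points along the fingers, y is the direction in which the jaws open and shut (so a half turn about z gives the same grasp; the last joint's range is limited). The gripper opens to 85 mm and grips with 20 to 120 N. Pads are 22 mm wide; open, the fingers measure 114 mm over their backs; the gripper's body (76 mm by 85 mm) begins 54 mm behind the grasp point. The pads swing forward as they close: fully open they stand 13 mm farther back than shut.
Start: joints at [1.094, 0.158, 1.597, -0, 1.386, -0.21], TCP at [151.607, 554.636, 231.299] pointing down, gripper open.
Joint ranges: [-2.91, 2.91], [-0.94, 2.29], [0.18, 2.7], [-1.29, 4.43], [0.17, 2.64], [-3, 3]. Speed limits (rad/s): [2.57, 2.57, 3.14, 3.14, 3.14, 3.14].

## Interface

Orientations are given as a unit quaternion [x, y, z, w].
In Python, from cell import env gives the robot as it stands.
- The arm moves only by the tool servo_tool, never from a script. Its argument "targets" is a list of rows, each a list of 5 numbers: the finger opening in mm, from 0 to 85.4, then the shift along the tool's x, y, z in mm, then the turn about the tool's z in degrees. A call has 1 to 8 rows; each row is the pose to reach, as a shift and turn from the pose commanded when the call began, along the tool's axes at that moment; what a row does not reach only later rows make up. A row lasts 1/10 s, in which the tool goes at most 50 mm and 8.59 degrees, less where a joint would pass 70% of its speed; a pose out of reach is approached as far as the arm can. A call with a gripper value outside its range is refused whole. The fingers move at their own pace and stop on an object; "grip_force" is the grip in N (left out, the last holds). Time passes only in rows, so rows that repeat a pose let the fingers close. It gives the time, the measured TCP pose, the force and the opening at its end, in the units of the state.
- env.read_state(): the state, without advancing time (a new reading comes with each control period).
- env.grab_frame(name): name is "scene" or "top" or "wrist"; returns the picture (480x640x3 uint8, blue, green, red); there is no depth.
- env.calibration(name): a dict with "intrinsics" (3x3 intrinsics, pixels), "R" (3x3) and "t" (3): a world point X has camera coordinates R X + t; the wrist camera has in their place "hand_eye" (4x4, takes a point from camera to tool coordinates, whose origin is the TCP and whose axes are the flange's). Camera axes: x right, y down, z forward; pixel columns grow to the right and rows downward; lengths in mm; the calibration is good to about 2 mm. A picture is of the moment at which its call begins: read the wrist's pose just before it. calibration takes no time and is no camera call.
- env.finish_job(): hands the job in, once; it reports no verdict.
Trained networks look in the newest picture that a camera, given by its name, has taken for a name from the list of things; names that differ only in an ending like _2 or _b are one class to them, and where a whole thing is asked for, a point or a joint stands for the part that bears it (a point fixed in the world has none). Each returns a list of dicts, best first, with "score" (0 to 1); they miss things now and then, are a little off and sometimes report something else, mostly with a low value. They report only what shows in the picture. A call takes as long as a camera call. They do not tell look-alikes from the thing itself.
- env.cut_out(target, camera): "pixels" (480x640 bool, what is visible of it) and "position" ([row, column] in pixels, amid what is visible of it).
- env.tip_of(target, camera): "position" ([row, column] in pixels: a listed point, or the origin of a listed thing).
The state is a dict: "t": time; "q": joint angles; "joint_velocities": joint speeds; "effort": joint torques, N m; "tcp_pos": TCP position; "ee_rot": TCP orientation; "contact_force": force on the tool from outside, world axes, zero at the start; "torque": the same for the moment, N m; "width": finger opening in mm.
Only numpy, scipy, OpenCV 4.12 (cv2) and the standard library are available. Lean on these libraries where they do the work, as an engineer would, in place of code of your own. Each camera call takes 0.05 s, during which the arm holds its last target.

## Task

With the fingertips, push the black rubber roller slowly (some centimetres a second) up the grey ramp of the blue-railed loading dock and over the little yellow-edged lip at the top, so that it drops into its seat against the end stop; keep the fingers behind it so that it never runs back down. Do not grip or lift the roller and never let it run fast, leave the capped tube, the carton and the white cup standing where they are, and finish with the hand clear of everything.

Things in the scene. Friction and masses are not known exactly. Their poses are not given: they have to be found in the camera images.
- dock: Loading dock fixed to the worktop, 260 x 146 mm, 57 mm high at its stop. Origin on the worktop under it; +x points uphill to the stop, y across, z up. Along x: kerb 6 mm high at -135 to -127 mm, level landing 8 mm above the worktop to -60 mm, grey 8 degree slope to the crest at +70, 3 mm drop to the seat, face of the stop at +108.5. Blue rails at y +-63 to +-71 mm.
- foot (a point): Middle of the foot of the slope (dock x -60 mm, height 8 mm above the worktop). The side rails stand 10 mm above the landing and the slope and 13 mm above the seat floor; the roller runs between them with 3 mm to spare at each end.
- crest (a point): Middle of the yellow-edged lip at the top of the slope (dock x +70 mm, height 26.3 mm); behind it the floor drops 3 mm to the level seat floor (height 23.3 mm). The stop rises 34 mm above the seat floor.
- seat (a point): Where the roller's centre is when it is seated (dock x +82.7 mm, y 0, height 48.3 mm, 25 mm above the seat floor). The seat gives it about 1.5 mm of play between lip and stop; once its centre is well past the crest it drops in by itself and stays.
- roller_center (a point): Centre of the loose roller: black rubber, two thin orange bands, steel ends; a cylinder 50 mm in diameter, 120 mm long, 0.2 to 0.42 kg, its axis along the dock's y. It starts at rest on the level landing, centre 33 mm above the worktop, dock x -105 to -78 mm. It rolls freely: on the slope it runs back if not held from behind.
- tube: Bystander: loose standing 50 ml tube with a blue cap, 34 mm wide, 113 mm high; origin at the centre of its underside.
- carton: Bystander: loose small white and grey carton 32 x 46 mm, 62 mm high; origin at the centre of its underside.
- cup: Bystander: loose small white upside-down cup, 31 mm wide, 32 mm high; origin at the centre of its underside.
Not all that is in view belongs to the job. What is shaped like the part that bears roller_center but purple or turquoise is not meant.

How it is judged (in metres and radians):
On the way:
1. the roller is on the slope, carried by it, on its way up (x of roller_center in the frame of dock between -0.04 and 0.05 m and contact force between roller and dock above 0.2 N), for 0.1 s.
At the end, for the whole second after the job is handed in: The roller lies at rest in the seat, carried by the dock, its centre within 5 mm of the seat point and its axis within 0.08 rad of straight across; tube, carton and cup stand upright within 15 mm of where they were (distance between roller_center and seat below 0.005 m and angle between the y axis of roller and the y axis of dock, either way round below 0.08 rad and linear speed of roller below 0.02 m/s and contact force between roller and dock above 0.5 N and distance of each of tube, carton, cup from where it was at the start of the episode below 0.015 m and angle between each of tube, carton, cup's own z axis and vertical below 0.15 rad); the robot touches nothing.
It fails at once if the roller goes faster than 0.22 m/s before the crest (flicked, or let run back down) (x of roller_center in the frame of dock below 0.066 m and linear speed of roller above 0.22 m/s).
It fails at once if the roller is lifted about 13 mm or more off the dock ((x of roller_center in the frame of dock below -0.05 m and z of roller_center in the frame of dock above 0.047 m) or (x of roller_center in the frame of dock below 0.01 m and z of roller_center in the frame of dock above 0.057 m) or z of roller_center in the frame of dock above 0.066 m).
It fails at once if the tube, carton or cup is pushed aside by 20 mm or tipped (distance of any of tube, carton, cup from where it was at the start of the episode above 0.02 m or angle between any of tube, carton, cup's own z axis and vertical above 0.3 rad).
It also fails if it takes over 43 s, if anything falls off the work surface, if the arm or the gripper's body presses on something with over 40 N, if the wrist force passes 120 N, or if a joint passes its speed limit or range.

## Working session

There is one attempt and no reset: what is moved stays moved. The work goes in short steps, Python scripts to look and compute and a tool call to move; the robot and the scene stay as the last step left them, time stands still between calls to the robot, and variables do not carry over. Pictures are saved under pics/ and viewed, and the job is handed in when it is done.

Besides the shell and the picture viewer there is one more tool, called after "Call:" as a command line: name --pt "numbers of a row" for each row, then --argument value for the rest. servo_tool: Moves the arm, as the interface text tells. Its arguments: {"type":"object","properties":{"targets":{"type":"array"},"grip_force":{"type":"number"}},"required":["targets"]}

```bash
ls; mkdir -p pics; python3 - <<'E'
from cell import env
import cv2
s=env.read_state(); print(s)
for n in ("scene","top","wrist"):
    f=env.grab_frame(n); cv2.imwrite(f"pics/{n}0.png",f)
    c=env.calibration(n); print(n,c)
for n in ("scene","top"):
  for t in ("dock","foot","crest","seat","roller_center","tube","carton","cup"):
    try:
        r=env.tip_of(t,n); print(n,t,[(x['position'],x['score']) for x in r[:3]])
    except Exception as e: print(n,t,e)
print(env.read_state()['t'])
E
```

```text
pics
{'t': 0.0, 'q': array([ 1.09391462e+00,  1.59084990e-01,  1.59825237e+00,  4.72723983e-06,
        1.38621456e+00, -2.10075184e-01]), 'joint_velocities': array([ 0.00071316, -0.00011621,  0.00012065,  0.00165924,  0.00147871,
       -0.00023825]), 'effort': array([ 2.77967745e-03, -3.96007347e+01, -3.31427407e+01, -6.97445967e-05,
        8.55242950e-03,  8.79908754e-06]), 'tcp_pos': array([151.31693268, 554.09564418, 230.28663497]), 'ee_rot': array([ 1.33008297e-01,  9.91114440e-01, -9.21629667e-04, -3.32092995e-04]), 'contact_force': array([-0.10617014, -0.27845584, -0.4688459 ]), 'torque': array([0.01389946, 0.01193352, 0.01753187]), 'width': 85.58010447400342}
scene {'intrinsics': array([[504.28244288,   0.        , 326.01107586],
       [  0.        , 504.28244288, 235.69313326],
       [  0.        ,   0.        ,   1.        ]]), 'R': array([[ 0.68867037, -0.72477516, -0.02083472],
       [-0.47319392, -0.42747852, -0.77029191],
       [ 0.54938205,  0.54033608, -0.63735099]]), 't': array([-360.70676894,  337.06414611,  821.70370403])}
top {'intrinsics': array([[490.23771
[... 905 characters left out ...]
, 0.75), ([262.0, 395.8], 0.5)]
scene foot [([276.3, 313.3], 0.74)]
scene crest [([232.4, 341.4], 0.84)]
scene seat [([224.0, 344.4], 0.9)]
scene roller_center [([290.4, 438.5], 0.91), ([359.3, 364.5], 0.77), ([268.6, 304.9], 0.61)]
scene tube [([302.7, 371.0], 0.69)]
scene carton [([234.6, 266.6], 0.59), ([276.0, 312.3], 0.41)]
scene cup [([264.2, 399.7], 0.64)]
top dock [([233.7, 313.5], 0.64)]
top foot [([257.1, 321.0], 0.84)]
top crest [([201.1, 304.4], 0.78)]
top seat [([192.7, 303.2], 0.65)]
top roller_center [([302.4, 430.1], 0.95), ([265.7, 325.5], 0.9), ([204.5, 424.6], 0.66)]
top tube [([245.0, 385.1], 0.49)]
top carton [([252.4, 244.4], 0.87)]
top cup [([188.9, 374.0], 0.51)]
0.95
```

View pics/scene0.png

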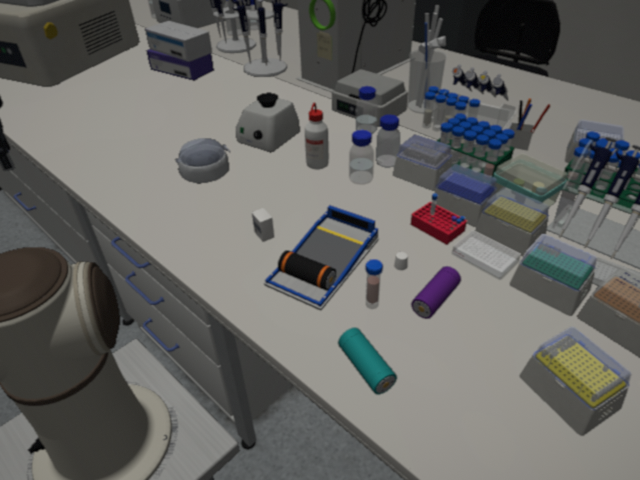

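View pics/top0.png

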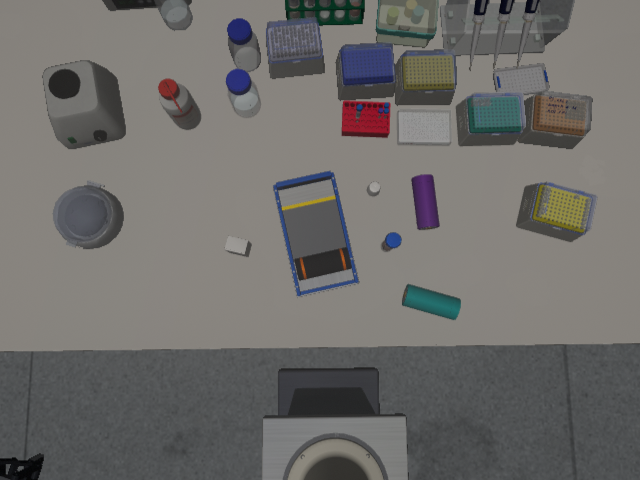

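```bash
cat > h.py <<'E'
import numpy as np
from cell import env
def ray(n,rc,z):
    c=env.calibration(n);K,R,t=c['intrinsics'],c['R'],c['t']
    d=R.T@np.linalg.inv(K)@np.array([rc[1],rc[0],1.]); o=-R.T@t
    return o+d*(z-o[2])/d[2]
def proj(n,X):
    c=env.calibration(n);p=c['intrinsics']@(c['R']@np.array(X,float)+c['t']);return p[1]/p[2],p[0]/p[2]
E
python3 - <<'E'
from h import *
for n,l in (("scene",dict(foot=([276.3,313.3],8),crest=([232.4,341.4],26.3),seat=([224,344.4],48.3),dock=([260.2,328.7],0),roll=([268.6,304.9],33),tube=([302.7,371],0),carton=([234.6,266.6],0),cup=([264.2,399.7],0))),
 ("top",dict(foot=([257.1,321],8),crest=([201.1,304.4],26.3),seat=([192.7,303.2],48.3),dock=([233.7,313.5],0),roll=([265.7,325.5],33),tube=([245,385.1],0),carton=([252.4,244.4],0),cup=([188.9,374],0)))):
  for k,(p,z) in l.items(): print(n,k,ray(n,p,z).round(1))
E
```

```text
scene foot [499.1  14.6   8. ]
scene crest [635.6  55.6  26.3]
scene seat [643.2  53.1  48.3]
scene dock [565.8  31.5   0. ]
scene roll [486.1  25.8  33. ]
scene tube [ 529.7 -123.1    0. ]
scene carton [531.4 206.4   0. ]
scene cup [663.5 -96.    0. ]
top foot [503.2  25.6   8. ]
top crest [630.8  62.1  26.3]
top seat [645.3  64.1  48.3]
top dock [558.9  42.2   0. ]
top roll [481.3  16.   33. ]
top tube [ 530.4 -123.6    0. ]
top carton [517.1 202.4   0. ]
top cup [ 664.  -101.6    0. ]
```

```bash
python3 - <<'E'
import cv2
f=cv2.imread('pics/top0.png')[160:305,255:415]; cv2.imwrite('pics/topc.png',cv2.resize(f,None,fx=4,fy=4,interpolation=cv2.INTER_CUBIC))
f=cv2.imread('pics/scene0.png')[200:310,250:400]; cv2.imwrite('pics/scc.png',cv2.resize(f,None,fx=5,fy=5,interpolation=cv2.INTER_CUBIC))
E
```

```text
(no output)
```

View pics/topc.png

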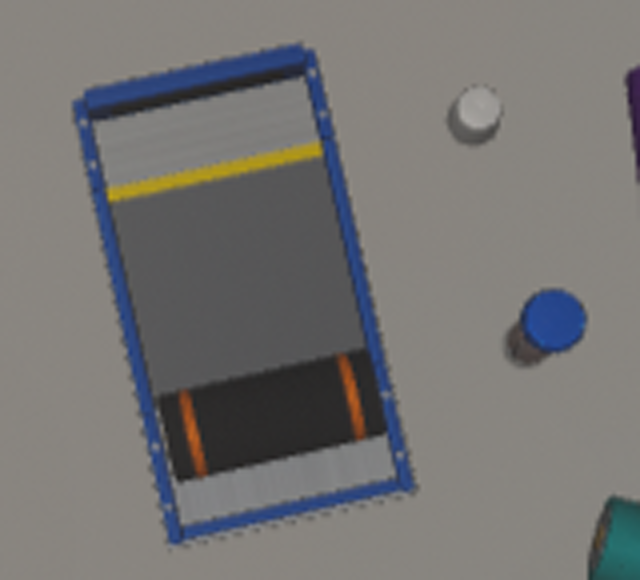

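View pics/scc.png

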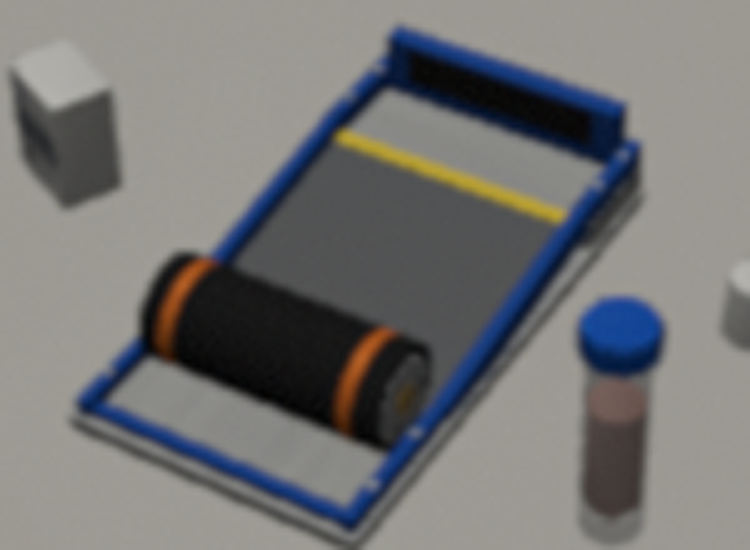

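```bash
python3 - <<'E'
from h import *
from scipy.optimize import least_squares
T=lambda u,v:(v/4+160,u/4+255)
S=lambda u,v:(v/5+200,u/5+250)
pts=[("top",T(107,187),(70,63,26.3)),("top",T(322,143),(70,-63,26.3)),
("top",T(172,543),(-135,71,14)),("top",T(413,490),(-135,-71,14)),
("scene",S(345,130),(70,63,26.3)),("scene",S(567,210),(70,-63,26.3)),
("scene",S(80,405),(-135,71,14)),("scene",S(352,523),(-135,-71,14)),
("top",T(90,92),(125,63,57)),("top",T(303,45),(125,-63,57)),
("scene",S(400,28),(125,63,57)),("scene",S(624,105),(125,-63,57))]
def w(p,X):
    c,s=np.cos(p[2]),np.sin(p[2]);return [p[0]+c*X[0]-s*X[1],p[1]+s*X[0]+c*X[1],X[2]]
def res(p,sel=None):
    return np.concatenate([np.subtract(proj(n,w(p,X)),rc) for n,rc,X in pts if sel in(None,n)])
for sel in (None,"top","scene"):
    r=least_squares(res,[565,40,.22],args=(sel,),loss='soft_l1',x_scale=[1,1,.01]);print(sel,r.x.round(3));print(res(r.x,sel).reshape(-1,2).round(1).tolist())
p=r.x=least_squares(res,[565,40,.22],loss='soft_l1',x_scale=[1,1,.01]).x
# roller: silhouettes
for n in("top","scene"):
    env.grab_frame(n)
    for m in env.cut_out("roller_center",n):print(n,m['score'],m['position'],ray(n,m['position'],33).round(1))
for n in("top","scene"):
    for q in env.tip_of("roller_center",n):
        X=ray(n,q['position'],33);d=X[:2]-p[:2];c,s=np.cos(p[2]),np.sin(p[2]);print(n,q['score'],X.round(1),(c*d[0]+s*d[1]).round(1),(-s*d[0]+c*d[1]).round(1))
E
```

```text
None [5.60924e+02 3.72560e+01 2.08000e-01]
[[0.8, 0.3], [0.0, 0.2], [0.7, -0.1], [0.1, 0.9], [-0.1, -0.9], [1.2, 1.3], [-0.3, -1.9], [1.1, -0.3], [-1.7, -1.5], [-1.8, 0.0], [-1.8, -0.2], [-1.2, 1.5]]
top [5.60751e+02 3.74760e+01 2.04000e-01]
[[0.7, 0.3], [0.2, 0.3], [0.7, -0.5], [0.4, 0.6], [-1.8, -1.4], [-1.7, 0.2]]
scene [5.61361e+02 3.72670e+01 2.13000e-01]
[[-0.1, -1.0], [0.9, 1.3], [-0.2, -1.6], [1.0, 0.2], [-1.9, -0.4], [-1.5, 1.4]]
top 0.78 [199.4, 422.1] [ 630.2 -206.8   33. ]
top 0.72 [264.1, 322.6] [485.   22.4  33. ]
top 0.69 [299.1, 432.0] [ 404.2 -219.3   33. ]
scene 0.96 [363.5, 368.3] [ 390.3 -230.8   33. ]
scene 0.67 [272.5, 307.2] [481.   13.6  33. ]
scene 0.65 [291.2, 437.7] [ 620.7 -221.2   33. ]
top 0.83 [ 393.3 -211.7   33. ] -215.5 -209.0
top 0.7 [483.1  18.4  33. ] -80.0 -2.4
top 0.56 [ 621.3 -213.7   33. ] 7.2 -258.0
top 0.29 [627.6  52.2  33. ] 68.3 0.8
scene 0.95 [ 393.8 -220.5   33. ] -216.8 -217.6
scene 0.8 [ 623.6 -217.8   33. ] 8.6 -262.5
scene 0.73 [489.5  19.7  33. ] -73.5 -2.4
scene 0.59 [660.7  61.4  33. ] 102.7 3.0
scene 0.43 [543.6   8.   33. ] -23.0 -25.1
```

Call:
servo_tool --pt "60 -30 -33 0 -3.4" --pt "60 -60 -66 0 -6.8" --pt "60 -90 -98 0 -10.2" --pt "60 -120 -131 0 -13.6" --pt "60 -150 -163 0 -17" --pt "60 -180 -196 0 -20.4" --pt "60 -210 -228 0 -23.8" --pt "60 -240 -261 0 -27.2"

```text
t: 2.05
tcp_pos: [314.8, 238.1, 231.6]
ee_rot: [-0.105, 0.994, 0.0, 0.001]
contact_force: [0.2, 0.6, 0.0]
width: 60.1
```

Call:
servo_tool --pt "60 -12 -42 0 0" --pt "60 -24 -84 10 0" --pt "60 -36 -126 30 0" --pt "60 -47 -168 60 0" --pt "60 -58 -210 90 0" --pt "60 -70 -249 120 0" --pt "60 -70 -249 120 0" --pt "60 -70 -249 120 0"

```text
t: 2.85
tcp_pos: [433.7, 9.9, 110.5]
ee_rot: [-0.103, 0.995, 0.001, -0.001]
contact_force: [0.1, 0.7, 0.5]
width: 59.8
```

```bash
cat >> h.py <<'E'
P=np.array([560.9,37.3]);TH=0.208
def dk(X):
    c,s=np.cos(TH),np.sin(TH);d=np.array(X[:2])-P;return np.array([c*d[0]+s*d[1],-s*d[0]+c*d[1],X[2]]).round(1)
E
python3 - <<'E'
from h import *
import cv2
from scipy.spatial.transform import Rotation as Ro
s=env.read_state();print(dk(s['tcp_pos']),s['tcp_pos'],Ro.from_quat(s['ee_rot']).as_matrix().round(3))
for n in("wrist","scene","top"):cv2.imwrite(f'pics/{n}1.png',env.grab_frame(n))
f=cv2.imread('pics/scene1.png')[150:350,200:440];cv2.imwrite('pics/sc1.png',cv2.resize(f,None,fx=3,fy=3))
E
```

```text
[-130.1   -0.5  110.5] [433.71920607   9.8999133  110.53656821] [[-0.979 -0.204 -0.002]
 [-0.204  0.979  0.001]
 [ 0.002  0.001 -1.   ]]
```

View pics/wrist1.png

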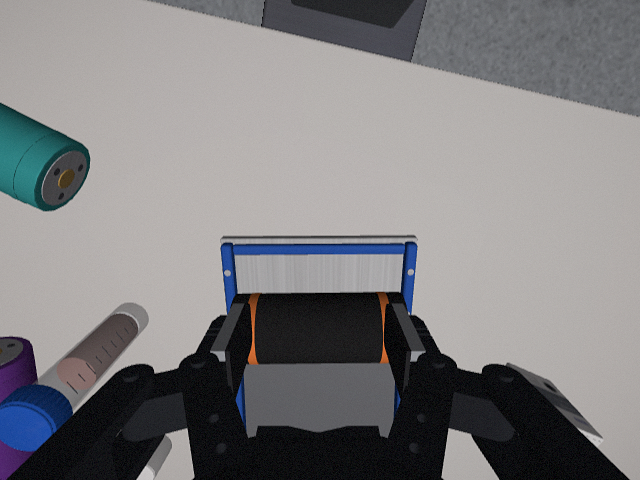

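View pics/sc1.png

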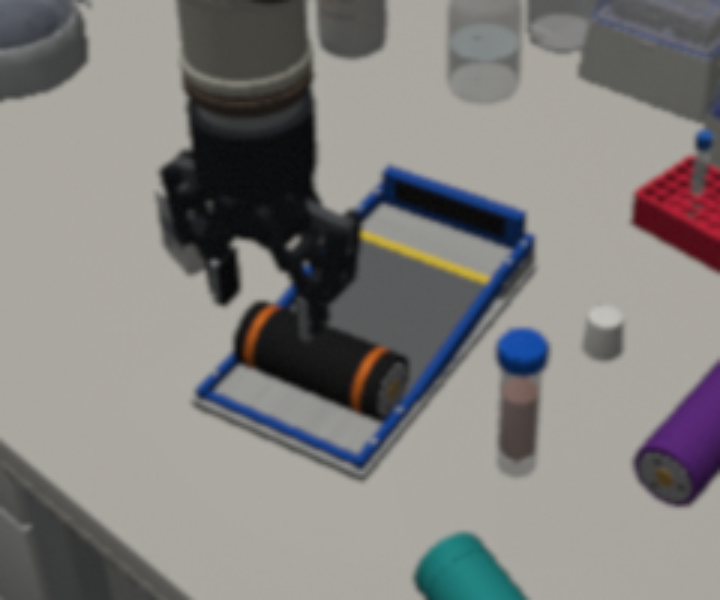

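```bash
python3 - <<'E'
from h import *
from scipy.spatial.transform import Rotation as Ro
import cv2
s=env.read_state();c=env.calibration('wrist');H=c['hand_eye'];R=Ro.from_quat(s['ee_rot']).as_matrix()
o=R@H[:3,3]+s['tcp_pos']
def rw(u,v,z):
    d=R@H[:3,:3]@np.linalg.inv(c['intrinsics'])@np.array([u,v,1.]);return dk(o+d*(z-o[2])/d[2]),d
print('kerb outer',rw(320,244,14)[0],rw(320,254,14)[0],'base edge',rw(320,237,0)[0])
print('rails',rw(236,275,18)[0],rw(404,275,18)[0])
for v,up in((292,-1),(364,1)):
    a,d=rw(320,v,33);dd=dk(np.r_[P,0]+d*1000);
    # dock-plane direction (x,z)
    dx=d[0]*np.cos(TH)+d[1]*np.sin(TH);dz=d[2];n=np.hypot(dx,dz)
    # perpendicular offset 25 => horizontal shift 25*n/|dz|
    print('roller x', a[0]-up*25*n/abs(dz), a)
print(dk(o))
f=cv2.imread('pics/wrist1.png')[220:400,180:460];cv2.imwrite('pics/w1c.png',cv2.resize(f,None,fx=2.8,fy=2.8))
E
```

```text
kerb outer [-129.7    2.1   14. ] [-121.9    2.2   14. ] base edge [-130.7    2.2    0. ]
rails [-106.6  -60.4   18. ] [-106.9   64.7   18. ]
roller x -72.25142380561294 [-100.2    2.1   33. ]
roller x -70.61418222962887 [-39.    2.4  33. ]
[-211.7    0.3  256. ]
```

View pics/w1c.png

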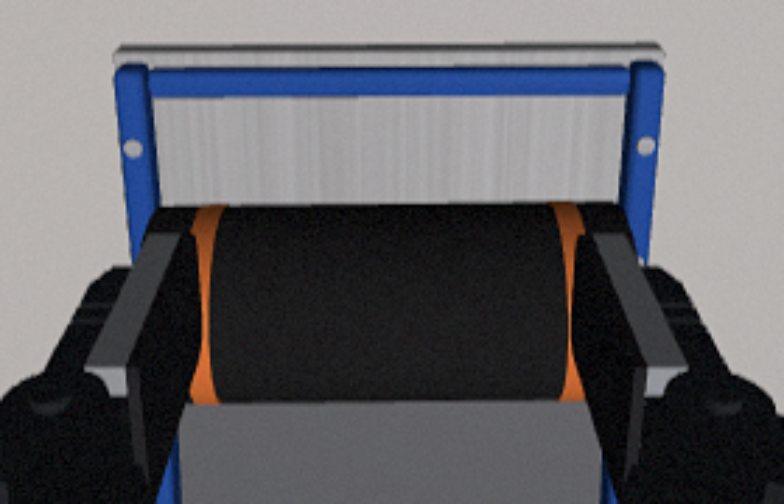

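Call:
servo_tool --pt "60 0 1 20 0" --pt "60 0 1 45 0" --pt "60 0 1 65 0" --pt "60 0 1 78 0" --pt "60 0 1 86 0" --pt "60 0 1 92 0" --pt "60 0 1 92 0" --pt "60 0 1 92 0"

```text
t: 3.8
tcp_pos: [434.6, 11.4, 20.0]
ee_rot: [-0.104, 0.995, -0.0, 0.001]
contact_force: [-0.4, -0.8, 0.5]
width: 60.0
```

```bash
python3 - <<'E'
from h import *
import cv2
s=env.read_state();print(dk(s['tcp_pos']),s['contact_force'],s['t'])
for n in("wrist","scene"):cv2.imwrite(f'pics/{n}2.png',env.grab_frame(n))
f=cv2.imread('pics/scene2.png')[150:350,200:440];g=cv2.imread('pics/wrist2.png')
cv2.imwrite('pics/sc2.png',cv2.resize(f,None,fx=3,fy=3))
E
```

```text
[-128.9    0.8   20. ] [-0.39889606 -0.84028637  0.49386421] 3.8
```

View pics/sc2.png

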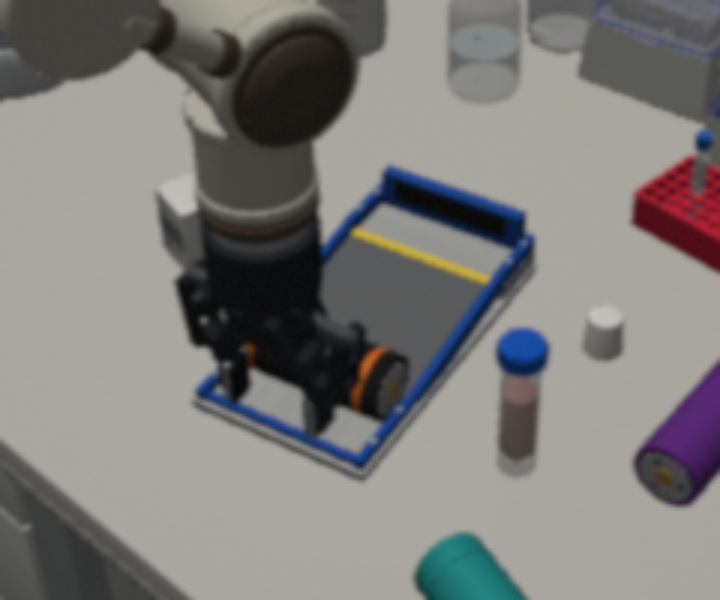

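View pics/wrist2.png

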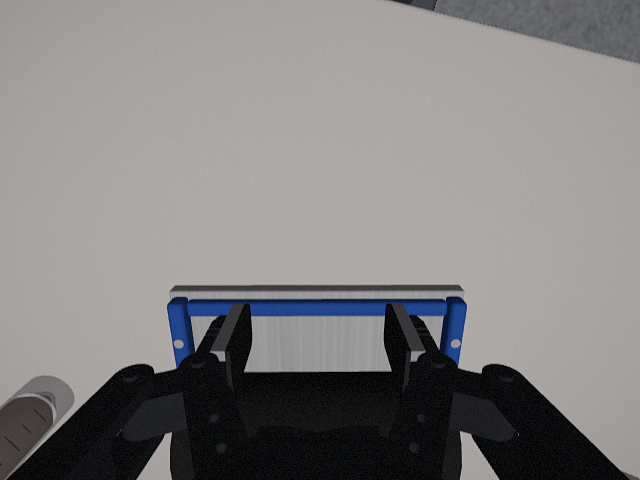

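Call:
servo_tool --pt "60 -3 0 1 0" --pt "60 -6 0 2 0" --pt "60 -9 0 3 0" --pt "60 -12 0 3 0" --pt "60 -15 0 3 0" --pt "60 -18 0 3 0" --pt "60 -21 0 3 0" --pt "60 -24 0 3 0"

```text
t: 4.7
tcp_pos: [457.7, 16.4, 16.3]
ee_rot: [-0.104, 0.995, 0.0, 0.0]
contact_force: [-0.3, -1.0, -0.1]
width: 60.0
```

```bash
cat > look.py <<'E'
import sys
from h import *
import cv2
k=sys.argv[1]
s=env.read_state();print(dk(s['tcp_pos']),s['contact_force'].round(2),s['t'])
f=env.grab_frame("scene")[180:330,240:420];a=cv2.resize(f,None,fx=4,fy=4,interpolation=cv2.INTER_CUBIC)
cv2.imwrite(f'pics/L{k}.png',a)
E
python3 look.py 3
```

```text
[-105.3    0.9   16.3] [-0.25 -1.05 -0.14] 4.7
```

View pics/L3.png

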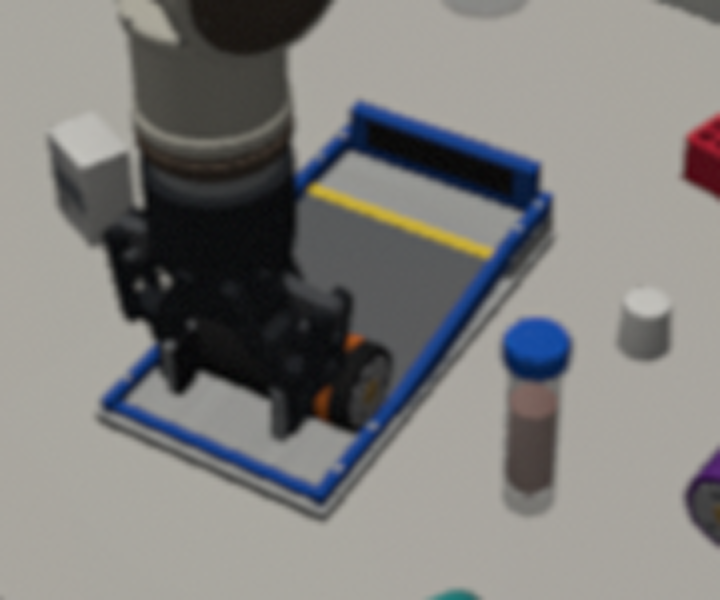

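Call:
servo_tool --pt "60 -4 0 0 0" --pt "60 -8 0 0 0" --pt "60 -12 0 0 0" --pt "60 -16 0 -0.5 0" --pt "60 -20 0 -1 0" --pt "60 -24 0 -1.5 0" --pt "60 -28 0 -2 0" --pt "60 -32 0 -2.5 0"

```text
t: 5.55
tcp_pos: [487.1, 23.3, 18.3]
ee_rot: [-0.104, 0.995, 0.0, -0.002]
contact_force: [-7.7, -0.6, 5.5]
width: 60.2
```

```bash
python3 look.py 4
```

```text
[-75.1   1.6  18.3] [-7.67 -0.65  5.48] 5.55
```

View pics/L4.png

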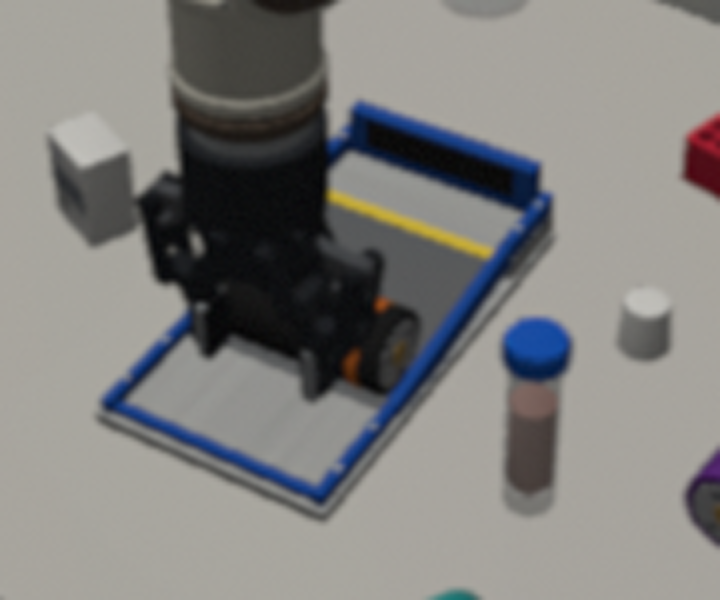

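Call:
servo_tool --pt "60 -4 0 -0.6 0" --pt "60 -8 0 -1.2 0" --pt "60 -12 0 -1.7 0" --pt "60 -16 0 -2.3 0" --pt "60 -20 0 -2.8 0" --pt "60 -24 0 -3.4 0" --pt "60 -28 0 -4 0" --pt "60 -32 0 -4.5 0"

```text
t: 6.4
tcp_pos: [517.2, 29.5, 22.8]
ee_rot: [-0.104, 0.995, 0.0, -0.004]
contact_force: [-12.4, -2.1, 9.9]
width: 59.9
```

Call:
servo_tool --pt "60 -4 0 -0.6 0" --pt "60 -8 0 -1.2 0" --pt "60 -12 0 -1.7 0" --pt "60 -16 0 -2.3 0" --pt "60 -20 0 -2.8 0" --pt "60 -24 0 -3.4 0" --pt "60 -28 0 -4 0" --pt "60 -32 0 -4.5 0"

```text
t: 7.2
tcp_pos: [548.6, 36.0, 27.4]
ee_rot: [-0.104, 0.995, 0.0, -0.004]
contact_force: [-13.1, -2.9, 10.7]
width: 60.0
```

```bash
python3 look.py 5
```

```text
[-12.3   1.3  27.4] [-13.08  -2.94  10.68] 7.2
```

View pics/L5.png

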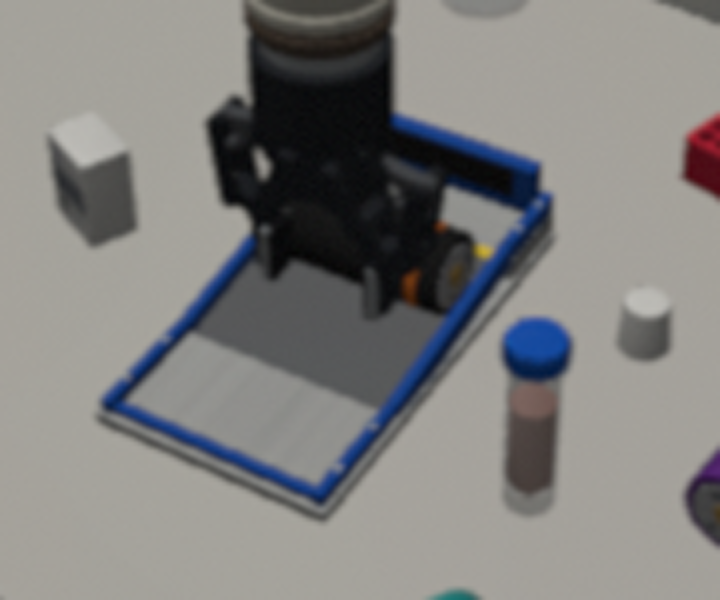

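Call:
servo_tool --pt "60 -4 0 -0.6 0" --pt "60 -8 0 -1.2 0" --pt "60 -12 0 -1.7 0" --pt "60 -16 0 -2.3 0" --pt "60 -20 0 -2.8 0" --pt "60 -24 0 -3.4 0" --pt "60 -28 0 -4 0" --pt "60 -32 0 -4.5 0"

```text
t: 8.05
tcp_pos: [581.4, 42.7, 32.0]
ee_rot: [-0.104, 0.995, 0.0, -0.002]
contact_force: [-7.6, -1.4, 5.4]
width: 60.2
```

```bash
python3 look.py 6
```

```text
[21.2  1.1 32. ] [-7.63 -1.37  5.4 ] 8.05
```

View pics/L6.png

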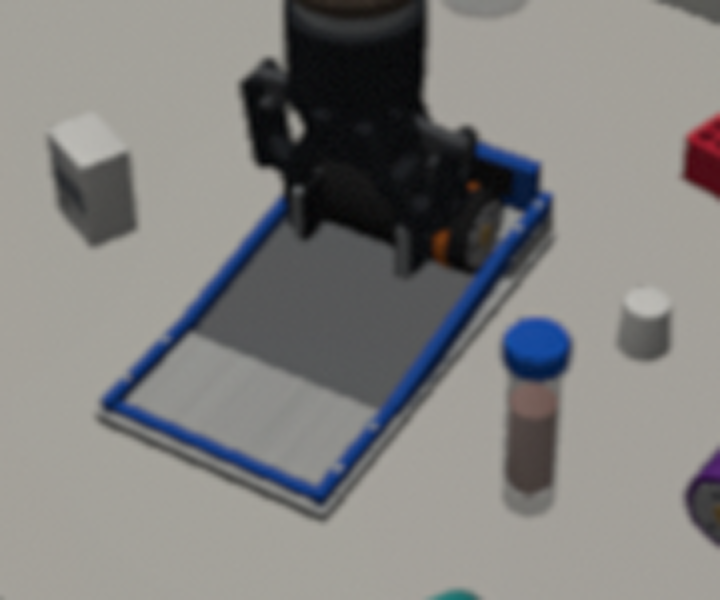

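Call:
servo_tool --pt "60 -3 0 -0.5 0" --pt "60 -6 0 -0.9 0" --pt "60 -9 0 -1.3 0" --pt "60 -12 0 -1.7 0" --pt "60 -15 0 -1.9 0" --pt "60 -17 0 -2 0"

```text
t: 8.7
tcp_pos: [599.7, 46.3, 34.4]
ee_rot: [-0.104, 0.995, -0.0, 0.0]
contact_force: [0.8, 0.6, 0.5]
width: 59.8
```

```bash
python3 look.py 7
```

```text
[39.8  0.7 34.4] [0.81 0.58 0.46] 8.7
```

View pics/L7.png

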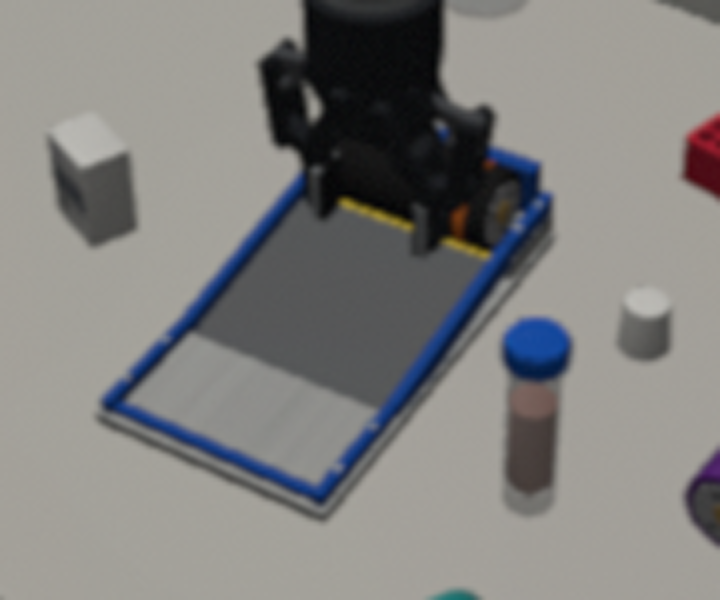

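Call:
servo_tool --pt "60 0 0 0 0" --pt "60 2 0 0 0" --pt "60 4 0 0 0" --pt "60 6 0 0 0" --pt "60 9 0 0 0" --pt "60 12 0 0 0" --pt "60 12 0 0 0" --pt "60 12 0 0 0"

```text
t: 9.55
tcp_pos: [587.6, 43.8, 34.4]
ee_rot: [-0.104, 0.995, -0.0, 0.0]
contact_force: [-0.5, 0.2, -0.1]
width: 59.9
```

```bash
python3 look.py 8;python3 - <<'E'
from h import *
import cv2
cv2.imwrite('pics/wrist8.png',env.grab_frame('wrist'))
E
```

```text
[27.4  0.8 34.4] [-0.47  0.18 -0.1 ] 9.55
```

View pics/L8.png

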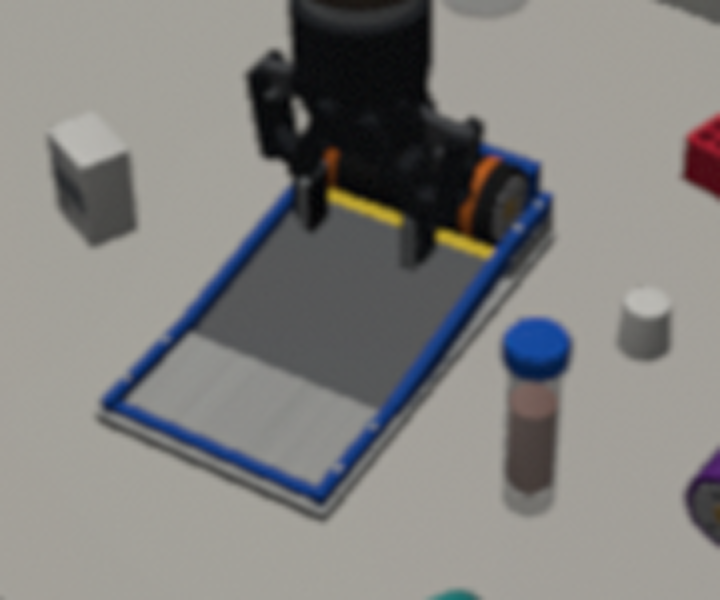

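View pics/wrist8.png

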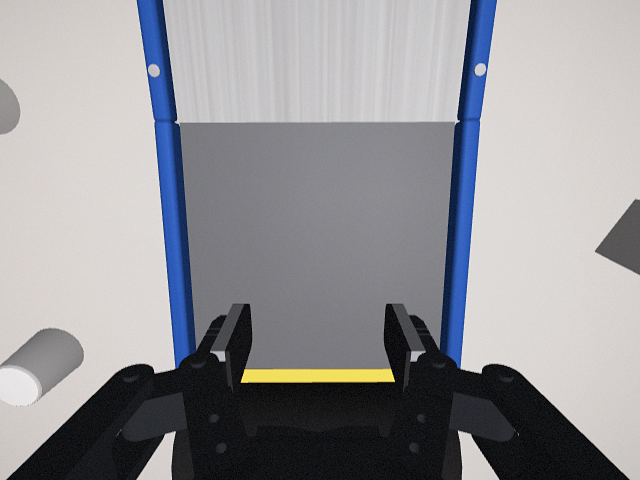

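Call:
servo_tool --pt "60 10 0 -2 0" --pt "60 22 0 -10 0" --pt "60 35 0 -30 0" --pt "60 45 0 -65 0" --pt "60 55 0 -105 0" --pt "60 65 0 -145 0" --pt "60 80 0 -180 0" --pt "60 80 0 -180 0"

```text
t: 10.45
tcp_pos: [511.0, 26.6, 220.3]
ee_rot: [-0.104, 0.995, -0.002, 0.005]
contact_force: [1.1, -0.2, 1.5]
width: 59.7
```

Call:
servo_tool --pt "60 20 15 -10 0" --pt "60 50 40 -20 0" --pt "60 80 70 -20 0" --pt "60 110 100 -20 0" --pt "60 120 140 -20 0" --pt "60 120 170 -20 0" --pt "60 120 190 -20 0" --pt "60 120 190 -20 0"

```text
t: 11.25
tcp_pos: [351.3, 189.9, 233.5]
ee_rot: [-0.106, 0.994, 0.0, -0.001]
contact_force: [0.5, 0.6, 0.1]
width: 60.0
```

```bash
python3 look.py 9;python3 - <<'E'
from h import *
import cv2
f=env.grab_frame("top")[160:305,225:415]; cv2.imwrite('pics/top9.png',cv2.resize(f,None,fx=4,fy=4,interpolation=cv2.INTER_CUBIC))
for t in("roller_center","tube","carton","cup"):
  print(t,[(ray("top",x['position'],48.3 if t[0]=='r' else 0).round(1),x['score']) for x in env.tip_of(t,"top")])
s=env.read_state();print(s['tcp_pos'],s['contact_force'],s['t'],s['joint_velocities'].round(3))
E
```

```text
[-173.6  192.6  233.5] [0.47 0.59 0.08] 11.25
roller_center [(array([ 618.1, -208.2,   48.3]), 0.83), (array([ 398.2, -212. ,   48.3]), 0.72), (array([642.9,  55.1,  48.3]), 0.71)]
tube [(array([ 530.4, -125.4,    0. ]), 0.76), (array([563.6,  39.2,   0. ]), 0.51)]
carton [(array([523.9, 208.7,   0. ]), 0.58)]
cup [(array([ 665.6, -103.7,    0. ]), 0.47)]
[352.92597578 187.57688181 234.10812324] [-0.35348631 -0.38317772  0.17221799] 11.55 [ 0.002 -0.001 -0.004  0.    -0.001  0.003]
```

View pics/L9.png

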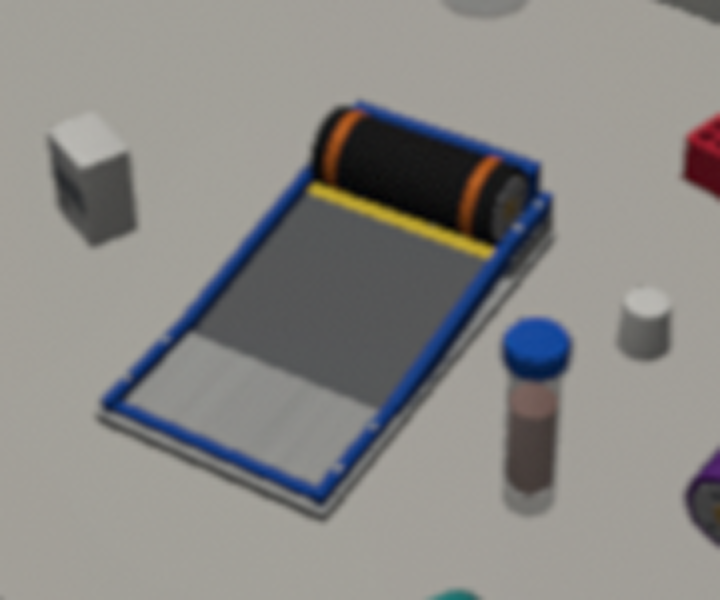

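View pics/top9.png

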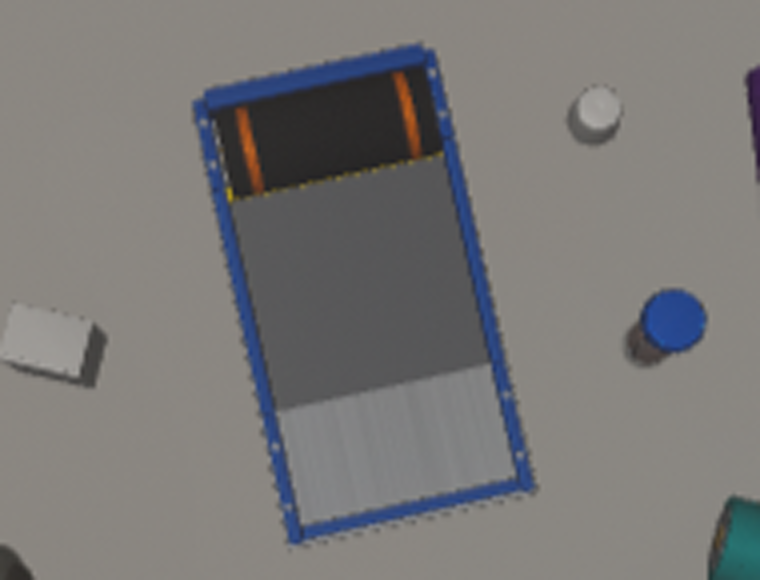

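The roller lies past the lip and against the stop, parallel to it. The tube, carton and cup look unmoved, and the hand is clear, so I am handing in.

```bash
python3 -c "
from cell import env
print(env.finish_job())"
```

```text
the job is handed in; nothing more can be done
None
```

I pushed the roller up the slope from behind with the two open fingertips at about 3–4 cm/s, with contact forces of up to about 17 N. It went over the lip and dropped into the seat. I then backed the hand off, raised it well clear, and handed the job in at about 11.6 s.

**Roller:** The last pictures (scene and top) show it lying between the yellow lip and the stop, straight across. The network put its centre at about (643, 55) mm. My dock fit puts the seat at (642, 54) mm, so the two agree to about 1 mm.

**Bystanders:** The tube, carton and cup stand upright. From the same camera, the tube and cup read within about 2.5 mm of their first readings. The carton's readings differ by about 9 mm, but it sits at the same place in the scene pictures, so I take that as network scatter.

**Hand:** The fingers touch nothing, and the contact force reads about 0.

**Disagreement:** The wrist camera put the dock about 4–5 mm further uphill than the fit from the fixed cameras. I did not settle this. The push did not depend on it, because I judged the drop into the seat from the contact force and the pictures.

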